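# Tighten the dust-box cover in star order

## Robot

A 6-joint arm with a two-finger parallel gripper is mounted at the origin on the work surface; the furniture and walls round the work are solid. World frame = base frame: x ahead of the robot, y to its left, z up, the work surface at z = 0. Lengths are in m, angles in rad, forces in N, time in s.
With the tool pointing down it reaches from about 0.4 to 0.825 m from the base axis. Payload 7 kg.
Tool frame: the origin (TCP) lies at the very end of the fingers, on their centre line; the grasp point (between the pads) lies 19 mm behind it; z points along the fingers, y is the line along which they close (so a half turn about z gives the same grasp; the last joint's range is limited). The gripper opens to 88 mm and grips with 3 to 60 N. Pads are 19 mm wide; open, the fingers measure 130 mm over their backs; the gripper's body (78 mm by 193 mm) begins 47 mm behind the grasp point.
Start: joints at [-0.924, 0.359, 0.012, 0, -1.224, -0.288], TCP at [0.237, -0.632, 0.227] pointing down, gripper open.
Joint ranges: [-3.07, 3.07], [-1.43, 2.12], [-1.02, 1.25], [-3.03, 1.67], [-3.05, -0], [-3.03, 3.03]. Speed limits (rad/s): [2.39, 2.39, 3.01, 3.14, 3.14, 3.14].

## Interface

Orientations are given as [roll, pitch, yaw] about the fixed x, y, z axes, in that order (R = Rz(yaw) Ry(pitch) Rx(roll)).
In Python, from station import arm gives the robot as it stands.
- The arm moves only by the tool step_arm, never from a script. Its argument "rows" is a list of rows, each a list of 5 numbers: the shift along the world's x, y, z in m, then the turn about the world's z in rad, then the finger opening in m, from 0 to 0.0876. In form: [[x, y, z, spin, gripper], ...]. A call has 1 to 20 rows; each row is the pose to reach, as a shift and turn from the pose commanded when the call began; what a row does not reach only later rows make up. A row lasts 1/10 s, in which the tool goes at most 50 mm and 8.59 degrees, less where a joint would pass 70% of its speed; a pose out of reach is approached as far as the arm can. A call with a gripper value outside its range is refused whole. The fingers move at their own pace and stop on an object; "newtons" is the grip in N (left out, the last holds). Time passes only in rows, so rows that repeat a pose let the fingers close. It gives the time, the measured TCP pose, the force, the opening and the grip force at its end, in the units of the state.
- arm.get_state(): the state, without advancing time (a new reading comes with each control period).
- arm.grab_frame(name): name is "scene" or "side" or "wrist"; returns a dict with "color" (384x512x3 uint8, blue, green, red), "vfov" (degrees; the focal length in pixels is half the picture's height over the tangent of half this angle, whatever the lens; pixels are square), "cx", "cy" (the principal point, pixels), "rvec" (rotation vector, rad) and "tvec" (3), from world to camera coordinates, as OpenCV has them. Camera axes: x right, y down, z forward; pixel columns grow to the right and rows downward; lengths in m; the calibration is good to about 2 mm. A picture is of the moment at which its call begins. There is no depth.
- arm.job_done(): hands the job in; it is judged then, once.
The state is a dict: "t": time; "q": joint angles; "qd": joint speeds; "joint_efforts": joint torques, N m; "eef_pos": TCP position; "ee_rot": TCP orientation; "force": force on the tool from outside, world axes, zero at the start; "moment": the same for the moment, N m; "width": finger opening in m; "gripper_force": force on a finger pad.
Only numpy, scipy, OpenCV 4.12 (cv2) and the standard library are available. Lean on these libraries where they do the work, as an engineer would, in place of code of your own. Each camera call takes 0.05 s, during which the arm holds its last target. There are 200 camera calls.

## Task

The cover of the green dust box lies in place but its four knobs are loose. Hand-tighten them clockwise in star order, in two passes: start with the red knob, then the one diagonally across from it, then the remaining two in either order, first turning each only until it just bears on the cover, and then going round again in that star order until each is firmly tight, about 0.5 newton-metres, without crushing the gasket. Leave the cover lying straight, let go of everything and leave the other things on the bench alone.

Things in the scene. Friction and masses are not known exactly. Their poses are not given: they have to be found in the camera images.
- dust_box: green cast dust box fixed to the table, 210 x 210 mm, its flange topped by a black gasket at 64 mm; origin at the centre of its underside, z up; a short dark spigot points along its +x. It may stand at any yaw.
- cover: loose square aluminium cover, 200 x 200 x 10 mm, 0.8 kg, lying on the gasket; origin at the centre of its underside. The four knobs stand near its corners, 60 mm from the centre in both of the box's x and y (120 mm between neighbours). The cover must not be leaned on.
- knob_red: red bar-grip knob on a vertical screw at one corner of the cover. Bar 80 mm long (body x), 14 thick (body y), 26 tall; origin at the bar's centre, about 37 mm above the cover's top at the start. Under the bar: a 22 mm hub, 16 mm tall, on a 36 mm steel washer. Clockwise from above tightens and lowers it, 4.5 mm per rad. All four knobs are alike and stay where they are let go
- knob_across: black knob diagonally across from the red one, same shape. Every knob first turns against about 0.04 N m of thread friction; its washer meets the cover after 0.03 to 0.85 rad, different for each knob and each run, not to be known from poses
- knob_left: black knob, one of the other diagonal pair, same shape. Once a knob's washer bears on the cover, a spring washer loads it by some 80 N per rad and the torque climbs by about 0.01 N m for each newton on the cover (varies with friction)
- knob_right: black knob, the other of that pair, same shape. For every knob: just bearing (first pass) is a torque of 0.1 to 0.2 N m, some 5 to 18 N on the cover; firmly tight is about 0.5 N m, some 40 to 48 N; at 60 N, about 0.65 N m, the gasket is crushed. An arm of the bar may also be pushed from the side
- screw_tin_0: green screw tin, 67 mm wide, 58 mm tall, bystander; origin under its centre
- screw_tin_1: red screw tin, 67 mm wide, 58 mm tall, bystander; origin under its centre
- masking_tape: roll of tan masking tape, 105 mm wide, 25 mm tall, bystander; origin under its centre

How it is judged:
On the way, in this order (a step that is already met when the one before it is completed fails the run):
1. first pass: the red knob bears on the cover (over 3 N), the others still loose (contact force between knob_red and cover above 3 N and contact force between each of knob_across, knob_left, knob_right and cover below 3 N), for 0.2 s.
2. then the knob across from it bears, the last two still loose (contact force between knob_red and cover above 2 N and contact force between knob_across and cover above 3 N and contact force between each of knob_left, knob_right and cover below 3 N), for 0.2 s.
3. then one of the other two bears (contact force between each of knob_red, knob_across and cover above 2 N and contact force between any of knob_left, knob_right and cover above 3 N), for 0.2 s.
4. then all four bear, none tight yet (contact force between knob_red and cover between 2 and 30 N and contact force between knob_across and cover between 2 and 30 N and contact force between knob_left and cover between 3 and 30 N and contact force between knob_right and cover between 3 and 30 N), for 0.2 s.
5. second pass: the red knob is tight (over 30 N), the others not (contact force between knob_red and cover above 30 N and contact force between each of knob_across, knob_left, knob_right and cover below 30 N), for 0.2 s.
6. then the knob across is tight, the last two not (contact force between each of knob_red, knob_across and cover above 30 N and contact force between each of knob_left, knob_right and cover below 30 N), for 0.2 s.
7. then one of the last two is tight (contact force between each of knob_red, knob_across and cover above 30 N and contact force between any of knob_left, knob_right and cover above 30 N), for 0.2 s.
8. then all four are tight (contact force between each of knob_red, knob_across, knob_left, knob_right and cover above 30 N), for 0.2 s.
At the end, for the whole second after the job is handed in: All four knobs press on the cover with 30 to 60 N each, and the cover lies straight on the box: centred within 6 mm and turned less than 0.05 rad from the box (all of step 8 and contact force between each of knob_red, knob_across, knob_left, knob_right and cover below 60 N and angle between the x axis of cover and the x axis of dust_box, either way round below 0.05 rad and horizontal distance between cover and dust_box below 0.006 m); the robot touches nothing.
It fails at once if a knob pressed on the cover with over 60 N: gasket crushed (contact force between any of knob_red, knob_across, knob_left, knob_right and cover above 60 N).
It fails at once if a knob was tightened (over 30 N) while another did not yet bear on the cover (under 2 N) (contact force between any of knob_red, knob_across, knob_left, knob_right and cover above 30 N and contact force between any of knob_red, knob_across, knob_left, knob_right and cover below 2 N).
It fails at once if the robot leaned on the cover with over 15 N (contact force between the arm and cover above 15 N).
It fails at once if the fingers pushed on the cover with over 15 N (contact force between the fingers and cover above 15 N).
It fails at once if a bystander was moved over 30 mm (distance of any of screw_tin_0, screw_tin_1, masking_tape from where it was at the start of the episode above 0.03 m).
It also fails if it takes over 72 s, if anything falls off the work surface, if the arm or the gripper's body presses on something with over 40 N, if the wrist force passes 120 N, or if a joint passes its speed limit or range.

## Working session

There is one attempt and no reset: what is moved stays moved. The work goes in short steps, Python scripts to look and compute and a tool call to move; the robot and the scene stay as the last step left them, time stands still between calls to the robot, and variables do not carry over. Pictures are saved under pics/ and viewed, at most 10 in all, crops included, and the job is handed in when it is done.

Besides the shell and the picture viewer there is one more tool, called after ">>>" in YAML: its name, and indented under it one key for each argument. step_arm: Moves the arm, as the interface text tells. Its arguments: {"type":"object","properties":{"rows":{"type":"array"},"newtons":{"type":"number"}},"required":["rows"]}

```bash
mkdir -p pics; cat > h.py <<'E'
import cv2,numpy as np
from station import arm
def K(f):
    h,w=f["color"].shape[:2]; F=h/2/np.tan(np.radians(f["vfov"])/2)
    return np.array([[F,0,f["cx"]],[0,F,f["cy"]],[0,0,1.]])
def ray(f,u,v,z):
    R=cv2.Rodrigues(np.array(f["rvec"],float))[0]; t=np.array(f["tvec"],float).ravel()
    d=R.T@np.linalg.solve(K(f),[u,v,1.]); c=-R.T@t
    return c+d*(z-c[2])/d[2]
def proj(f,P):
    return cv2.projectPoints(np.array(P,float).reshape(-1,3),np.array(f["rvec"],float),np.array(f["tvec"],float),K(f),None)[0].reshape(-1,2)
E
python3 - <<'E'
from h import *
import pickle
d={n:arm.grab_frame(n) for n in("scene","side")}
pickle.dump(d,open("f0.pkl","wb"))
for n in d: cv2.imwrite(f"pics/{n}0.png",d[n]["color"]); R=cv2.Rodrigues(np.array(d[n]["rvec"],float))[0]; print(n,-R.T@np.array(d[n]["tvec"]).ravel())
print(arm.get_state())
E
```

```text
scene [-0.63550684  0.48705365  0.73195363]
side [ 0.16803985 -1.1656475   0.5225308 ]
{'t': 0.1, 'q': array([-9.23899328e-01,  3.59309789e-01,  1.11475792e-02, -3.19381955e-04,
       -1.22409662e+00, -2.88119857e-01]), 'qd': array([-7.62088144e-04, -3.66817878e-03,  1.00274260e-03,  1.90778433e-03,
       -6.77366272e-04,  7.06098875e-05]), 'joint_efforts': array([-3.04079535e-03, -5.84162807e+01,  2.93747699e+01,  7.01551169e+00,
        1.02294763e-02, -6.85127270e-05]), 'eef_pos': array([ 0.2368473 , -0.63161147,  0.2257167 ]), 'ee_rot': array([ 3.14010511e+00, -1.27730015e-04, -2.78292416e+00]), 'force': array([-0.24600148,  1.14186952,  0.10271012]), 'moment': array([-1.71501821e-02, -3.40047496e-05,  3.33647651e-02]), 'gripper_force': 0.0, 'width': 0.08776130323351611}
```

View pics/scene0.png

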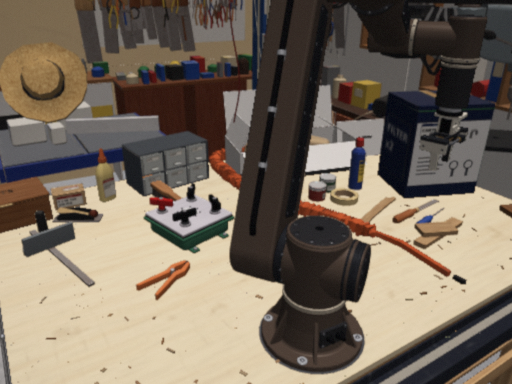

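View pics/side0.png

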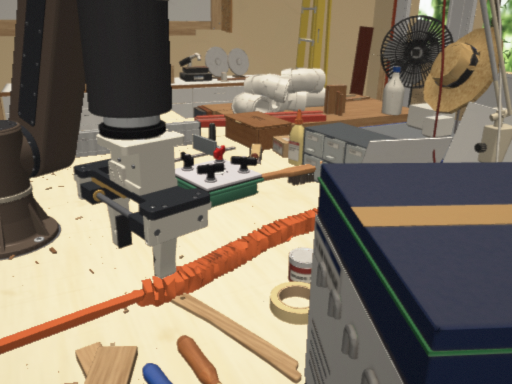

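The scene view shows the box at about (189,218), with the red knob at (160,203) and black knobs near (191,190), (214,203) and (184,214). The side view shows the red knob at (219,153) and the black ones at (187,161), (244,161) and (210,170).

```bash
python3 - <<'E'
from h import *
import pickle
d=pickle.load(open("f0.pkl","rb"))
for n,pts in (("scene",[(160,203),(191,190),(214,203),(184,214)]),("side",[(219,153),(187,161),(244,161),(210,170)])):
    for p in pts: print(n,p,ray(d[n],*p,0.111).round(3))
a=cv2.resize(d["scene"]["color"][170:260,130:250],None,fx=5,fy=5,interpolation=2)
b=cv2.resize(d["side"]["color"][130:215,160:280],None,fx=5,fy=5,interpolation=2)
cv2.imwrite("pics/c1.png",cv2.resize(np.vstack([a,b])[:, :],None,fx=.68,fy=.68))
E
```

```text
scene (160, 203) [0.595 0.177 0.111]
scene (191, 190) [0.644 0.056 0.111]
scene (214, 203) [0.519 0.025 0.111]
scene (184, 214) [0.491 0.134 0.111]
side (219, 153) [0.597 0.152 0.111]
side (187, 161) [0.483 0.105 0.111]
side (244, 161) [0.64  0.05  0.111]
side (210, 170) [0.522 0.004 0.111]
```

View pics/c1.png

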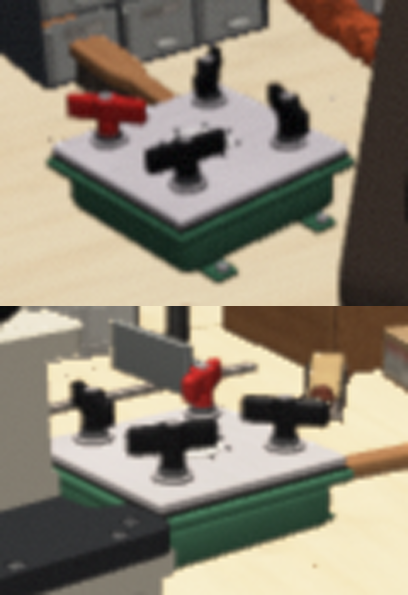

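The crop shows all four knobs clear of obstructions. From the two views, red is about (0.596,0.165), across about (0.52,0.015), and the cover's centre about (0.56,0.09).

>>> step_arm:
  rows:
    - [0.02, 0.045, 0.01, 0, 0.0876]
    - [0.04, 0.09, 0.03, 0, 0.0876]
    - [0.06, 0.135, 0.05, 0, 0.0876]
    - [0.08, 0.18, 0.07, 0, 0.0876]
    - [0.1, 0.225, 0.09, 0, 0.0876]
    - [0.12, 0.27, 0.11, 0, 0.0876]
    - [0.14, 0.315, 0.13, 0, 0.0876]
    - [0.16, 0.36, 0.14, 0, 0.0876]
    - [0.18, 0.405, 0.15, 0, 0.0876]
    - [0.2, 0.45, 0.15, 0, 0.0876]
    - [0.22, 0.49, 0.15, 0, 0.0876]
    - [0.24, 0.54, 0.15, 0, 0.0876]
    - [0.26, 0.58, 0.15, 0, 0.0876]
    - [0.28, 0.63, 0.15, 0, 0.0876]
    - [0.3, 0.67, 0.15, 0, 0.0876]
    - [0.32, 0.72, 0.15, 0, 0.0876]
    - [0.32, 0.72, 0.15, 0, 0.0876]
    - [0.32, 0.72, 0.15, 0, 0.0876]
    - [0.32, 0.72, 0.15, 0, 0.0876]

```text
t: 2.0
eef_pos: [0.5567, 0.0878, 0.3762]
ee_rot: [-3.141, -0.001, -2.782]
force: [-0.1, 0.3, -0.4]
width: 0.0878
gripper_force: 0.0
```

```bash
python3 - <<'E'
from h import *
import pickle
f=arm.grab_frame("wrist"); pickle.dump(f,open("w1.pkl","wb"))
cv2.imwrite("pics/w1.png",f["color"]); s=arm.get_state(); print(s["eef_pos"],s["ee_rot"],s["q"],s["t"])
R=cv2.Rodrigues(np.array(f["rvec"],float))[0]; print(-R.T@np.array(f["tvec"]).ravel())
E
```

```text
[0.55665281 0.08723589 0.376555  ] [-3.14149118e+00 -2.84623017e-04 -2.78317511e+00] [ 5.02840437e-01  1.13610030e-01  2.30265508e-02  5.97010146e-05
 -1.48050911e+00 -1.71522459e+00] 2.05
[0.49132108 0.06273583 0.53307527]
```

View pics/w1.png

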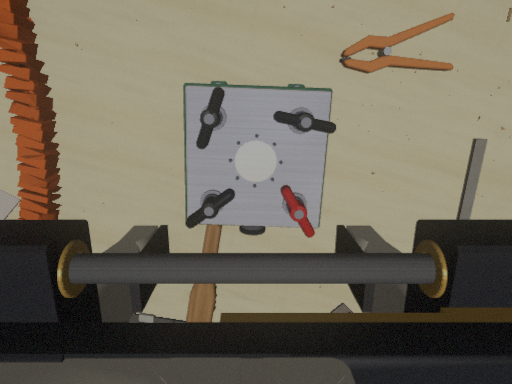

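The wrist view shows all four knobs. Cap positions are red (298,214), across (210,118), upper right (306,122) and lower left (210,210). The cover's corners are at (185,86), (330,90), (320,228) and (186,226).

```bash
python3 - <<'E'
from h import *
import pickle
f=pickle.load(open("w1.pkl","rb"))
N={"red":((286,188),(298,214),(311,233)),"across":((218,92),(210,118),(202,145)),"UR":((276,115),(306,122),(334,128)),"LL":((232,193),(210,210),(189,224))}
C={}
for n,(a,c,b) in N.items():
    A,B,c=[ray(f,*p,0.120)[:2] for p in(a,b,c)]; M=(A+B)/2; C[n]=M
    ang=np.arctan2(*(B-A)[::-1]); q1=np.arctan2(M[1],M[0])
    # tool y along bar normal: tool x along bar
    print(n,"mid",M.round(4),"cap",c.round(4),"len",np.linalg.norm(B-A).round(3),"barang",ang.round(3),
     [(round(float(y),3),round(float((y-q1+np.pi/2+np.pi)%(2*np.pi)-np.pi),2)) for y in(ang,ang+np.pi)])
print("dist",[np.linalg.norm(C[a]-C[b]).round(4) for a,b in(("red","across"),("UR","LL"),("red","UR"),("red","LL"),("across","UR"))])
k=[ray(f,*p,0.074)[:2].round(4) for p in((185,86),(330,90),(320,228),(186,226))]; print(k,np.mean(k,0))
R=cv2.Rodrigues(np.array(f["rvec"],float))[0]; print("tool y in world:",[np.sin(2.78),-np.cos(2.78)])
E
```

```text
red mid [0.5999 0.1703] cap [0.6042 0.1711] len 0.073 barang 0.873 [(0.873, 2.17), (4.014, -0.97)]
across mid [0.5276 0.0203] cap [0.5263 0.0201] len 0.068 barang 0.028 [(0.028, 1.56), (3.17, -1.58)]
UR mid [0.4888 0.1325] cap [0.4889 0.1337] len 0.075 barang 1.715 [(1.715, 3.02), (4.857, -0.12)]
LL mid [0.6385 0.0582] cap [0.6404 0.0585] len 0.073 barang -0.576 [(-0.576, 0.9), (2.566, -2.24)]
dist [np.float64(0.1665), np.float64(0.1671), np.float64(0.1173), np.float64(0.1186), np.float64(0.1187)]
[array([ 0.5021, -0.0296]), array([0.4383, 0.1554]), array([0.6258, 0.2229]), array([0.6938, 0.0323])] [0.565   0.09525]
tool y in world: [np.float64(0.3537643453011431), np.float64(0.9353345861207387)]
```

>>> step_arm:
  rows:
    - [0.012, 0.021, -0.03, 0.13, 0.05]
    - [0.023, 0.042, -0.07, 0.26, 0.05]
    - [0.034, 0.063, -0.11, 0.39, 0.05]
    - [0.0445, 0.084, -0.15, 0.514, 0.05]
    - [0.0445, 0.084, -0.19, 0.514, 0.05]
    - [0.0445, 0.084, -0.2, 0.514, 0.05]
    - [0.0445, 0.084, -0.2, 0.514, 0.05]
    - [0.0445, 0.084, -0.2, 0.514, 0.05]

```text
t: 2.85
eef_pos: [0.6026, 0.1714, 0.1792]
ee_rot: [-3.14, 0.003, -2.27]
force: [0.1, -0.8, 1.3]
width: 0.0502
gripper_force: 0.0
```

```bash
cat > look.py <<'E'
from h import *
import sys
f=arm.grab_frame("wrist"); s=arm.get_state(); print(s["eef_pos"].round(4),s["ee_rot"].round(3),s["force"].round(2),s["moment"].round(3),s["q"].round(2))
im=f["color"].copy(); p=s["eef_pos"]; 
for x,y,n in ((.6015,.172,'r'),(.527,.019,'a'),(.4875,.133,'U'),(.64,.0575,'L')):
    u=proj(f,[x,y,.12])[0]
    if (abs(u)<2000).all(): cv2.drawMarker(im,tuple(int(v) for v in u),(255,0,255),0,12)
cv2.imwrite("pics/"+sys.argv[1],im)
E
python3 look.py w2.png
```

```text
[0.6028 0.1718 0.1796] [-3.14   0.004 -2.27 ] [ 0.07 -0.5  -0.34] [0.052 0.076 0.008] [ 0.59  0.31 -0.17  0.   -1.09 -1.29]
```

View pics/w2.png

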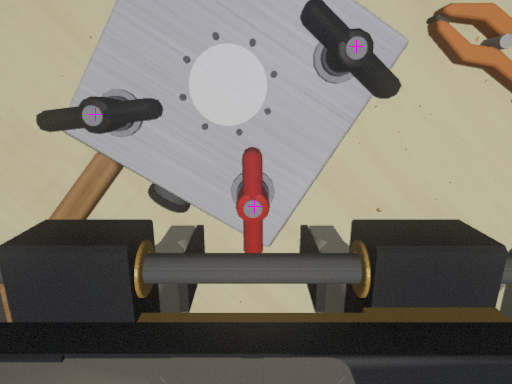

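The close view shows the predicted markers on the caps, with the red bar centred between the fingers at (253,206) and lined up with the tool.

>>> step_arm:
  rows:
    - [0, 0, -0.04, 0, 0.05]
    - [0, 0, -0.082, 0, 0.05]
    - [0, 0, -0.082, 0, 0.03]
    - [0, 0, -0.082, 0, 0.0]
    - [0, 0, -0.082, 0, 0.0]
    - [0, 0, -0.082, 0, 0.0]
    - [0, 0, -0.082, 0, 0.0]
    - [0, 0, -0.082, 0, 0.0]
  newtons: 50

```text
t: 3.7
eef_pos: [0.6031, 0.1725, 0.0969]
ee_rot: [-3.14, 0.003, -2.268]
force: [0.1, -2.0, 7.6]
width: 0.0172
gripper_force: 50.0
```

```bash
cat > st.py <<'E'
from station import arm
s=arm.get_state()
for k in("t","eef_pos","ee_rot","force","moment","q","width","gripper_force"): print(k,s[k] if isinstance(s[k],float) else s[k].round(4))
E
python3 st.py
```

```text
t 3.7
eef_pos [0.6031 0.1725 0.0969]
ee_rot [-3.1395  0.0035 -2.2681]
force [ 0.1437 -1.9915  7.6135]
moment [-0.2419 -0.2202  0.0415]
q [ 0.59    0.3868 -0.265   0.0013 -0.9151 -1.2881]
width 0.017202998603985695
gripper_force 50.00713884830475
```

>>> step_arm:
  rows:
    - [0, 0, 0, 0, 0.03]
    - [0, 0, 0.004, 0, 0.03]
    - [0, 0, 0.004, 0, 0.03]
    - [0, 0, 0.004, 0, 0]
    - [0, 0, 0.004, 0, 0]
    - [0, 0, 0.004, 0, 0]

```text
t: 4.3
eef_pos: [0.6024, 0.1716, 0.0994]
ee_rot: [-3.14, 0.0, -2.268]
force: [1.7, -1.6, 1.9]
width: 0.0135
gripper_force: 50.8
```

```bash
python3 st.py
```

```text
t 4.3
eef_pos [0.6024 0.1716 0.0994]
ee_rot [-3.1400e+00  5.0000e-04 -2.2682e+00]
force [ 1.7031 -1.6253  1.8678]
moment [-0.8141 -0.6629 -0.0535]
q [ 0.5897  0.3844 -0.2624  0.0017 -0.9231 -1.2881]
width 0.013535545437403047
gripper_force 50.79829953610897
```

>>> step_arm:
  rows:
    - [0, 0, -0.0002, -0.05, 0]
    - [0, 0, -0.0005, -0.1, 0]
    - [0, 0, -0.0005, -0.1, 0]

```text
t: 4.6
eef_pos: [0.6024, 0.1717, 0.0988]
ee_rot: [-3.14, 0.001, -2.369]
force: [2.5, -3.6, 5.4]
width: 0.014
gripper_force: 51.0
```

```bash
python3 st.py
```

```text
t 4.6
eef_pos [0.6024 0.1717 0.0988]
ee_rot [-3.1403e+00  9.0000e-04 -2.3694e+00]
force [ 2.5171 -3.5936  5.4057]
moment [-1.3387 -0.9475 -0.0498]
q [ 0.5895  0.3849 -0.2629  0.0014 -0.9219 -1.3889]
width 0.014035656015895794
gripper_force 50.95488287508488
```

>>> step_arm:
  rows:
    - [0, 0, -0.0002, -0.05, 0]
    - [0, 0, -0.0005, -0.1, 0]
    - [0, 0, -0.0005, -0.1, 0]

```text
t: 4.9
eef_pos: [0.6024, 0.1716, 0.0983]
ee_rot: [-3.14, 0.001, -2.469]
force: [2.4, -3.8, 5.0]
width: 0.0137
gripper_force: 51.0
```

```bash
cat > st.py <<'E'
from station import arm
s=arm.get_state()
print("t %.2f"%s["t"],"p",s["eef_pos"].round(4),"yaw %.3f"%s["ee_rot"][2],"F",s["force"].round(1),"M",s["moment"].round(3),"e6 %.3f"%s["joint_efforts"][5],"q1,6",s["q"][[0,5]].round(2),"w %.4f"%s["width"])
E
python3 st.py
```

```text
t 4.90 p [0.6024 0.1716 0.0983] yaw -2.469 F [ 2.4 -3.8  5. ] M [-1.42  -0.957 -0.06 ] e6 -0.557 q1,6 [ 0.59 -1.49] w 0.0137
```

>>> step_arm:
  rows:
    - [0, 0, -0.0002, -0.05, 0]
    - [0, 0, -0.0005, -0.1, 0]
    - [0, 0, -0.0005, -0.1, 0]

```text
t: 5.2
eef_pos: [0.6024, 0.1716, 0.0979]
ee_rot: [-3.14, 0.001, -2.569]
force: [2.3, -3.6, 5.8]
width: 0.0133
gripper_force: 51.0
```

```bash
python3 st.py
```

```text
t 5.20 p [0.6024 0.1716 0.0979] yaw -2.569 F [ 2.3 -3.6  5.8] M [-1.506 -0.905 -0.076] e6 -0.556 q1,6 [ 0.59 -1.59] w 0.0133
```

>>> step_arm:
  rows:
    - [0, 0, -0.0002, -0.05, 0]
    - [0, 0, -0.0005, -0.1, 0]
    - [0, 0, -0.0005, -0.1, 0]

```text
t: 5.5
eef_pos: [0.6024, 0.1716, 0.0974]
ee_rot: [-3.141, 0.001, -2.669]
force: [2.3, -4.8, 6.0]
width: 0.0134
gripper_force: 51.0
```

```bash
python3 st.py; python3 look.py w3.png
```

```text
t 5.50 p [0.6024 0.1716 0.0974] yaw -2.669 F [ 2.3 -4.8  6. ] M [-1.47  -0.91  -0.058] e6 -0.555 q1,6 [ 0.59 -1.69] w 0.0134
[0.6024 0.1716 0.0974] [-3.141e+00  1.000e-03 -2.667e+00] [ 3.38 -2.68  6.53] [-1.497 -0.889 -0.076] [ 0.59  0.39 -0.26  0.   -0.92 -1.69]
```

View pics/w3.png

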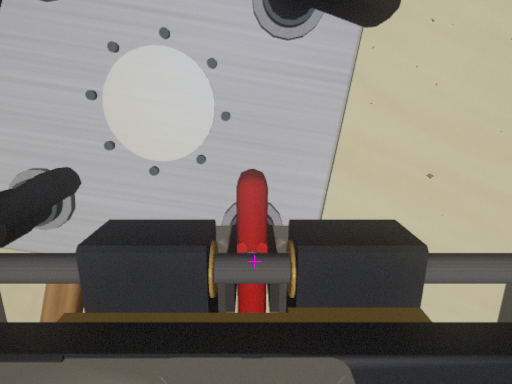

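The red bar has turned with the gripper: it is still aligned at (252,250).

>>> step_arm:
  rows:
    - [0, 0, -0.0002, -0.05, 0]
    - [0, 0, -0.0005, -0.1, 0]
    - [0, 0, -0.0005, -0.1, 0]

```text
t: 5.85
eef_pos: [0.6024, 0.1716, 0.097]
ee_rot: [-3.141, 0.001, -2.769]
force: [2.7, -3.5, 6.8]
width: 0.0138
gripper_force: 51.0
```

```bash
python3 st.py
```

```text
t 5.85 p [0.6024 0.1716 0.097 ] yaw -2.769 F [ 2.7 -3.5  6.8] M [-1.593 -0.849 -0.081] e6 -0.554 q1,6 [ 0.59 -1.79] w 0.0138
```

>>> step_arm:
  rows:
    - [0, 0, -0.0002, -0.05, 0]
    - [0, 0, -0.0005, -0.1, 0]
    - [0, 0, -0.0005, -0.1, 0]

```text
t: 6.15
eef_pos: [0.6025, 0.1716, 0.0965]
ee_rot: [-3.141, 0.002, -2.869]
force: [1.6, -4.3, 7.3]
width: 0.0135
gripper_force: 51.0
```

```bash
python3 st.py
```

```text
t 6.15 p [0.6025 0.1716 0.0965] yaw -2.869 F [ 1.6 -4.3  7.3] M [-1.533 -0.827 -0.087] e6 -0.551 q1,6 [ 0.59 -1.89] w 0.0135
```

>>> step_arm:
  rows:
    - [0, 0, -0.0002, -0.05, 0]
    - [0, 0, -0.0004, -0.1, 0]
    - [0, 0, -0.0004, -0.1, 0]

```text
t: 6.45
eef_pos: [0.6024, 0.1716, 0.0962]
ee_rot: [-3.141, 0.002, -2.968]
force: [1.9, -3.8, 6.7]
width: 0.0133
gripper_force: 51.1
```

```bash
python3 st.py
```

```text
t 6.45 p [0.6024 0.1716 0.0962] yaw -2.968 F [ 1.9 -3.8  6.7] M [-1.665 -0.715 -0.048] e6 -0.608 q1,6 [ 0.59 -1.99] w 0.0133
```

>>> step_arm:
  rows:
    - [0, 0, -0.0002, -0.04, 0]
    - [0, 0, -0.0003, -0.07, 0]
    - [0, 0, -0.0003, -0.07, 0]

```text
t: 6.75
eef_pos: [0.6025, 0.1716, 0.096]
ee_rot: [-3.141, 0.002, -3.038]
force: [2.4, -3.8, 8.0]
width: 0.0136
gripper_force: 51.1
```

```bash
python3 st.py
```

```text
t 6.75 p [0.6025 0.1716 0.096 ] yaw -3.038 F [ 2.4 -3.8  8. ] M [-1.673 -0.629  0.102] e6 -0.456 q1,6 [ 0.59 -2.06] w 0.0136
```

>>> step_arm:
  rows:
    - [0, 0, 0, 0, 0]
    - [0, 0, 0, 0, 0]

```text
t: 6.95
eef_pos: [0.6025, 0.1716, 0.096]
ee_rot: [-3.141, 0.002, -3.037]
force: [1.2, -4.6, 8.4]
width: 0.0141
gripper_force: 51.1
```

```bash
python3 st.py
```

```text
t 6.95 p [0.6025 0.1716 0.096 ] yaw -3.037 F [ 1.2 -4.6  8.4] M [-1.662 -0.654  0.021] e6 -0.031 q1,6 [ 0.59 -2.06] w 0.0141
```

>>> step_arm:
  rows:
    - [0, 0, 0, 0, 0.05]
    - [0, 0, 0, 0, 0.05]
    - [0, 0, 0.04, 0, 0.05]
    - [-0.015, -0.03, 0.065, -0.03, 0.05]
    - [-0.035, -0.07, 0.065, -0.06, 0.05]
    - [-0.055, -0.11, 0.065, -0.076, 0.05]
    - [-0.0745, -0.153, 0.065, -0.076, 0.05]
    - [-0.0745, -0.153, 0.045, -0.076, 0.05]
    - [-0.0745, -0.153, 0.045, -0.076, 0.05]

```text
t: 7.85
eef_pos: [0.5248, 0.0178, 0.138]
ee_rot: [-3.142, -0.004, -3.116]
force: [-0.2, 0.2, 0.8]
width: 0.0498
gripper_force: 0.0
```

```bash
python3 st.py; python3 look.py w4.png
```

```text
t 7.85 p [0.5248 0.0178 0.138 ] yaw -3.116 F [-0.2  0.2  0.8] M [-0.02   0.007  0.023] e6 0.100 q1,6 [ 0.41 -1.95] w 0.0498
[0.526  0.0186 0.1391] [-3.141e+00 -2.000e-03 -3.115e+00] [-0.1   1.39  0.1 ] [ 0.023 -0.12   0.004] [ 0.41  0.19 -0.43 -0.   -0.95 -1.95]
```

View pics/w4.png

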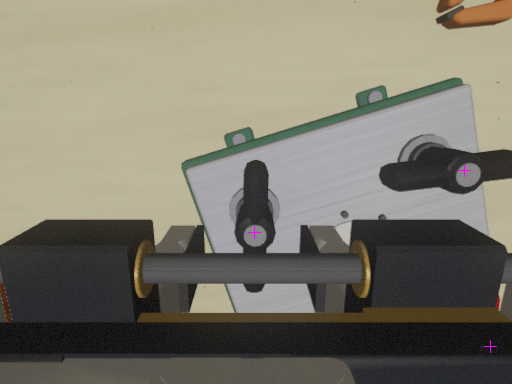

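The across knob is centred between the fingers at (255,232) and aligned.

>>> step_arm:
  rows:
    - [0, 0, -0.04, 0, 0.05]
    - [0, 0, -0.04, 0, 0.03]
    - [0, 0, -0.04, 0, 0]
    - [0, 0, -0.04, 0, 0]
    - [0, 0, -0.04, 0, 0]
    - [0, 0, -0.0402, -0.05, 0]
    - [0, 0, -0.0404, -0.1, 0]
    - [0, 0, -0.0404, -0.1, 0]

```text
t: 8.7
eef_pos: [0.5277, 0.0195, 0.1005]
ee_rot: [3.141, 0.002, 3.068]
force: [0.1, 1.8, 0.7]
width: 0.0137
gripper_force: 49.7
```

```bash
python3 st.py
```

```text
t 8.70 p [0.5277 0.0195 0.1005] yaw 3.068 F [0.1 1.8 0.7] M [ 0.552  0.004 -0.075] e6 -0.659 q1,6 [ 0.41 -2.05] w 0.0137
```

>>> step_arm:
  rows:
    - [0, 0, -0.0002, -0.05, 0]
    - [0, 0, -0.0005, -0.1, 0]
    - [0, 0, -0.0005, -0.1, 0]

```text
t: 9.0
eef_pos: [0.5277, 0.0194, 0.1]
ee_rot: [3.141, 0.002, 2.969]
force: [-0.3, 2.1, 3.8]
width: 0.0138
gripper_force: 49.7
```

```bash
python3 st.py
```

```text
t 9.00 p [0.5277 0.0194 0.1   ] yaw 2.969 F [-0.3  2.1  3.8] M [ 0.569  0.165 -0.076] e6 -0.645 q1,6 [ 0.41 -2.15] w 0.0138
```

>>> step_arm:
  rows:
    - [0, 0, -0.0002, -0.05, 0]
    - [0, 0, -0.0005, -0.1, 0]
    - [0, 0, -0.0005, -0.1, 0]

```text
t: 9.3
eef_pos: [0.5277, 0.0193, 0.0996]
ee_rot: [3.141, 0.001, 2.87]
force: [-1.7, 2.1, 5.4]
width: 0.0134
gripper_force: 49.8
```

```bash
python3 st.py
```

```text
t 9.30 p [0.5277 0.0193 0.0996] yaw 2.870 F [-1.7  2.1  5.4] M [ 0.413  0.416 -0.082] e6 -0.564 q1,6 [ 0.41 -2.25] w 0.0134
```

>>> step_arm:
  rows:
    - [0, 0, -0.0002, -0.05, 0]
    - [0, 0, -0.0004, -0.1, 0]
    - [0, 0, -0.0004, -0.1, 0]

```text
t: 9.6
eef_pos: [0.5276, 0.0192, 0.0993]
ee_rot: [3.141, 0.001, 2.77]
force: [-1.8, 0.9, 5.7]
width: 0.0135
gripper_force: 49.7
```

```bash
python3 st.py
```

```text
t 9.60 p [0.5276 0.0192 0.0993] yaw 2.770 F [-1.8  0.9  5.7] M [ 0.314  0.566 -0.003] e6 -0.640 q1,6 [ 0.41 -2.35] w 0.0135
```

>>> step_arm:
  rows:
    - [0, 0, -0.0001, -0.03, 0]
    - [0, 0, -0.0002, -0.05, 0]
    - [0, 0, -0.0002, -0.05, 0]

```text
t: 9.9
eef_pos: [0.5277, 0.0191, 0.0991]
ee_rot: [3.141, 0.001, 2.721]
force: [-1.6, 0.9, 6.7]
width: 0.0134
gripper_force: 49.7
```

```bash
python3 st.py
```

```text
t 9.90 p [0.5277 0.0191 0.0991] yaw 2.721 F [-1.6  0.9  6.7] M [0.249 0.644 0.108] e6 -0.372 q1,6 [ 0.41 -2.4 ] w 0.0134
```

>>> step_arm:
  rows:
    - [0, 0, 0, 0, 0.05]
    - [0, 0, 0, 0, 0.05]
    - [0, 0, 0.04, 0, 0.05]
    - [0, 0.01, 0.06, 0.14, 0.05]
    - [-0.01, 0.03, 0.06, 0.28, 0.05]
    - [-0.02, 0.05, 0.06, 0.42, 0.05]
    - [-0.03, 0.07, 0.06, 0.56, 0.05]
    - [-0.0395, 0.09, 0.06, 0.7, 0.05]
    - [-0.0395, 0.114, 0.06, 0.84, 0.05]
    - [-0.0395, 0.114, 0.06, 0.98, 0.05]
    - [-0.0395, 0.114, 0.06, 1.12, 0.05]
    - [-0.0395, 0.114, 0.06, 1.26, 0.05]
    - [-0.0395, 0.114, 0.06, 1.4, 0.05]
    - [-0.0395, 0.114, 0.06, 1.54, 0.05]
    - [-0.0395, 0.114, 0.06, 1.68, 0.05]
    - [-0.0395, 0.114, 0.06, 1.82, 0.05]
    - [-0.0395, 0.114, 0.06, 1.96, 0.05]
    - [-0.0395, 0.114, 0.05, 2.1, 0.05]
    - [-0.0395, 0.114, 0.04, 2.135, 0.05]
    - [-0.0395, 0.114, 0.04, 2.135, 0.05]

```text
t: 11.9
eef_pos: [0.4866, 0.1324, 0.1366]
ee_rot: [3.139, -0.001, -1.429]
force: [-0.2, 0.8, -0.6]
width: 0.0503
gripper_force: 0.0
```

```bash
python3 look.py w5.png
```

```text
[0.487  0.1326 0.1374] [ 3.14e+00 -1.00e-03 -1.43e+00] [-0.29 -0.43  0.48] [0.029 0.09  0.01 ] [ 0.66  0.16 -0.48 -0.   -0.93 -0.52]
```

View pics/w5.png

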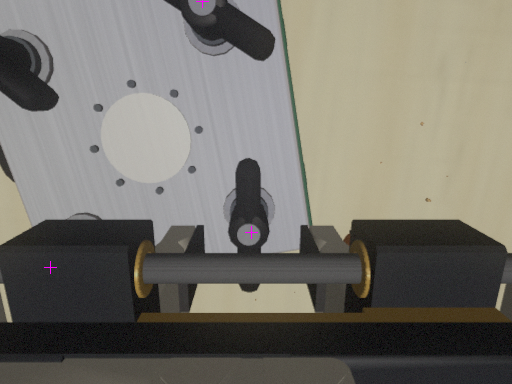

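The next knob is aligned but sits about 1 mm left of centre, at (249,233), so I'm shifting 1 mm in +x.

>>> step_arm:
  rows:
    - [0.001, 0, -0.039, 0, 0.05]
    - [0.001, 0, -0.039, 0, 0.03]
    - [0.001, 0, -0.039, 0, 0]
    - [0.001, 0, -0.039, 0, 0]
    - [0.001, 0, -0.039, 0, 0]
    - [0.001, 0, -0.0392, -0.05, 0]
    - [0.001, 0, -0.0394, -0.1, 0]
    - [0.001, 0, -0.0394, -0.1, 0]

```text
t: 12.75
eef_pos: [0.4885, 0.1333, 0.0994]
ee_rot: [-3.141, 0.001, -1.531]
force: [-2.3, 1.9, 3.2]
width: 0.0137
gripper_force: 49.7
```

```bash
python3 st.py
```

```text
t 12.75 p [0.4885 0.1333 0.0994] yaw -1.531 F [-2.3  1.9  3.2] M [ 0.577  1.156 -0.033] e6 -0.653 q1,6 [ 0.65 -0.61] w 0.0137
```

>>> step_arm:
  rows:
    - [0, 0, -0.0002, -0.05, 0]
    - [0, 0, -0.0004, -0.08, 0]
    - [0, 0, -0.0004, -0.08, 0]

```text
t: 13.05
eef_pos: [0.4886, 0.1333, 0.0989]
ee_rot: [-3.141, 0.001, -1.61]
force: [-4.5, 1.5, 6.2]
width: 0.0137
gripper_force: 49.7
```

```bash
python3 st.py
```

```text
t 13.05 p [0.4886 0.1333 0.0989] yaw -1.610 F [-4.5  1.5  6.2] M [ 0.712  1.804 -0.084] e6 -0.320 q1,6 [ 0.65 -0.69] w 0.0137
```

>>> step_arm:
  rows:
    - [0, 0, -0.0002, -0.05, 0]
    - [0, 0, -0.0004, -0.1, 0]
    - [0, 0, -0.0004, -0.1, 0]

```text
t: 13.35
eef_pos: [0.4886, 0.1333, 0.0985]
ee_rot: [-3.141, 0.001, -1.71]
force: [-4.1, 2.3, 6.4]
width: 0.0137
gripper_force: 49.7
```

```bash
python3 st.py
```

```text
t 13.35 p [0.4886 0.1333 0.0985] yaw -1.710 F [-4.1  2.3  6.4] M [ 0.757  1.727 -0.1  ] e6 -0.551 q1,6 [ 0.65 -0.79] w 0.0137
```

>>> step_arm:
  rows:
    - [0, 0, -0.0002, -0.05, 0]
    - [0, 0, -0.0004, -0.1, 0]
    - [0, 0, -0.0004, -0.1, 0]

```text
t: 13.65
eef_pos: [0.4886, 0.1333, 0.098]
ee_rot: [-3.141, 0.001, -1.81]
force: [-4.5, 2.1, 5.2]
width: 0.0136
gripper_force: 49.7
```

```bash
python3 st.py
```

```text
t 13.65 p [0.4886 0.1333 0.098 ] yaw -1.810 F [-4.5  2.1  5.2] M [ 0.774  1.662 -0.053] e6 -0.553 q1,6 [ 0.65 -0.89] w 0.0136
```

>>> step_arm:
  rows:
    - [0, 0, -0.0002, -0.04, 0]
    - [0, 0, -0.0003, -0.07, 0]
    - [0, 0, -0.0003, -0.07, 0]

```text
t: 13.95
eef_pos: [0.4886, 0.1333, 0.0977]
ee_rot: [-3.141, 0.001, -1.88]
force: [-4.8, 2.6, 6.1]
width: 0.0137
gripper_force: 49.7
```

```bash
python3 st.py
```

```text
t 13.95 p [0.4886 0.1333 0.0977] yaw -1.880 F [-4.8  2.6  6.1] M [ 0.738  1.634 -0.063] e6 -0.328 q1,6 [ 0.65 -0.96] w 0.0137
```

Not in contact yet.

>>> step_arm:
  rows:
    - [0, 0, -0.0002, -0.05, 0]
    - [0, 0, -0.0004, -0.1, 0]
    - [0, 0, -0.0004, -0.1, 0]

```text
t: 14.25
eef_pos: [0.4886, 0.1333, 0.0973]
ee_rot: [-3.141, 0.001, -1.981]
force: [-4.0, 2.3, 6.0]
width: 0.0136
gripper_force: 49.7
```

```bash
python3 st.py
```

```text
t 14.25 p [0.4886 0.1333 0.0973] yaw -1.981 F [-4.   2.3  6. ] M [ 0.822  1.609 -0.052] e6 -0.555 q1,6 [ 0.65 -1.06] w 0.0136
```

>>> step_arm:
  rows:
    - [0, 0, -0.0002, -0.05, 0]
    - [0, 0, -0.0004, -0.1, 0]
    - [0, 0, -0.0004, -0.1, 0]

```text
t: 14.55
eef_pos: [0.4886, 0.1333, 0.0968]
ee_rot: [-3.141, 0.001, -2.08]
force: [-3.9, 2.5, 5.8]
width: 0.0136
gripper_force: 49.7
```

```bash
python3 st.py
```

```text
t 14.55 p [0.4886 0.1333 0.0968] yaw -2.080 F [-3.9  2.5  5.8] M [ 0.883  1.728 -0.057] e6 -0.633 q1,6 [ 0.65 -1.16] w 0.0136
```

>>> step_arm:
  rows:
    - [0, 0, -0.0001, -0.03, 0]
    - [0, 0, -0.0002, -0.05, 0]
    - [0, 0, -0.0002, -0.05, 0]
    - [0, 0, -0.0002, -0.05, 0]

```text
t: 14.95
eef_pos: [0.4886, 0.1333, 0.0966]
ee_rot: [-3.141, 0.001, -2.128]
force: [-4.8, 1.2, 5.1]
width: 0.0136
gripper_force: 49.7
```

```bash
python3 st.py
```

```text
t 14.95 p [0.4886 0.1333 0.0966] yaw -2.128 F [-4.8  1.2  5.1] M [ 0.883  1.686 -0.102] e6 0.041 q1,6 [ 0.65 -1.21] w 0.0136
```

```bash
cat > avg.py <<'E'
from station import arm
import numpy as np
m=[];e=[]
for i in range(8): arm.grab_frame("wrist"); s=arm.get_state(); m.append(s["moment"][2]); e.append(s["joint_efforts"][5])
print("t %.2f yaw %.3f z %.4f q6 %.2f"%(s["t"],s["ee_rot"][2],s["eef_pos"][2],s["q"][5]),"mz %.3f +- %.3f"%(np.mean(m),np.std(m)),"e6",np.round(e,3)[[0,3,7]],"F",s["force"].round(1))
E
python3 avg.py
```

```text
t 15.35 yaw -2.128 z 0.0966 q6 -1.21 mz -0.053 +- 0.027 e6 [0.059 0.063 0.064] F [-4.4  2.2  5.8]
```

>>> step_arm:
  rows:
    - [0, 0, -0.0002, -0.04, 0]
    - [0, 0, -0.0004, -0.08, 0]
    - [0, 0, -0.0004, -0.08, 0]
    - [0, 0, -0.0004, -0.08, 0]

```text
t: 15.75
eef_pos: [0.4886, 0.1333, 0.0963]
ee_rot: [-3.142, 0.001, -2.208]
force: [-5.4, 1.9, 6.9]
width: 0.0137
gripper_force: 49.7
```

```bash
python3 avg.py
```

```text
t 16.15 yaw -2.208 z 0.0963 q6 -1.29 mz -0.076 +- 0.031 e6 [0.07  0.079 0.079] F [-4.2  2.8  5.5]
```

>>> step_arm:
  rows:
    - [0, 0, -0.0002, -0.04, 0]
    - [0, 0, -0.0004, -0.08, 0]
    - [0, 0, -0.0004, -0.08, 0]
    - [0, 0, -0.0004, -0.08, 0]

```text
t: 16.55
eef_pos: [0.4886, 0.1333, 0.0961]
ee_rot: [-3.142, 0.001, -2.288]
force: [-6.5, 2.7, 7.7]
width: 0.0138
gripper_force: 49.7
```

```bash
python3 avg.py
```

```text
t 16.95 yaw -2.288 z 0.0961 q6 -1.37 mz -0.016 +- 0.020 e6 [0.01  0.019 0.019] F [-5.7  2.7  8.7]
```

>>> step_arm:
  rows:
    - [0, 0, -0.0001, -0.03, 0]
    - [0, 0, -0.0002, -0.06, 0]
    - [0, 0, -0.0002, -0.06, 0]
    - [0, 0, -0.0002, -0.06, 0]

```text
t: 17.35
eef_pos: [0.4886, 0.1333, 0.0959]
ee_rot: [-3.141, 0.001, -2.348]
force: [-6.1, 2.0, 8.8]
width: 0.0136
gripper_force: 49.7
```

```bash
python3 avg.py
```

```text
t 17.75 yaw -2.348 z 0.0959 q6 -1.43 mz 0.065 +- 0.029 e6 [-0.06  -0.053 -0.053] F [-5.   2.   9.2]
```

>>> step_arm:
  rows:
    - [0, 0, 0, 0, 0.05]
    - [0, 0, 0, 0, 0.05]
    - [0, 0, 0.04, 0, 0.05]
    - [0.01, -0.005, 0.06, 0.14, 0.05]
    - [0.025, -0.012, 0.06, 0.28, 0.05]
    - [0.04, -0.02, 0.06, 0.42, 0.05]
    - [0.06, -0.03, 0.06, 0.56, 0.05]
    - [0.08, -0.04, 0.06, 0.7, 0.05]
    - [0.1, -0.05, 0.06, 0.84, 0.05]
    - [0.12, -0.06, 0.06, 0.98, 0.05]
    - [0.14, -0.07, 0.06, 1.12, 0.05]
    - [0.1515, -0.0755, 0.06, 1.26, 0.05]
    - [0.1515, -0.0755, 0.06, 1.4, 0.05]
    - [0.1515, -0.0755, 0.06, 1.54, 0.05]
    - [0.1515, -0.0755, 0.05, 1.68, 0.05]
    - [0.1515, -0.0755, 0.043, 1.772, 0.05]
    - [0.1515, -0.0755, 0.043, 1.772, 0.05]
    - [0.1515, -0.0755, 0.043, 1.772, 0.05]

```text
t: 19.55
eef_pos: [0.64, 0.0573, 0.1378]
ee_rot: [3.141, 0.0, -0.58]
force: [0.5, -0.3, 0.3]
width: 0.0501
gripper_force: 0.0
```

```bash
python3 look.py w6.png; python3 st.py
```

```text
[0.6402 0.0574 0.1381] [ 3.141 -0.    -0.58 ] [-0.07  0.67  0.18] [-0.014  0.097 -0.003] [ 0.39  0.37 -0.18  0.   -1.02  0.6 ]
t 19.60 p [0.6402 0.0574 0.1381] yaw -0.580 F [-0.1  0.7  0.2] M [-0.014  0.097 -0.003] e6 0.050 q1,6 [0.39 0.6 ] w 0.0503
```

View pics/w6.png

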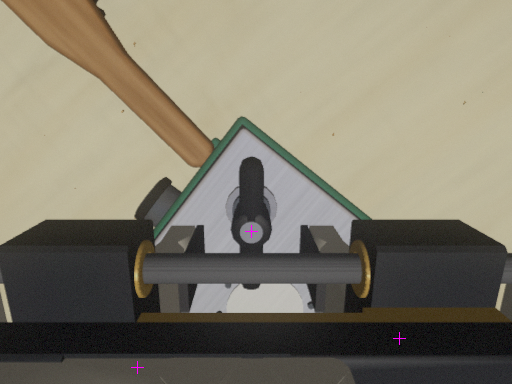

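The last knob is aligned at (251,232), within 1 mm of the fingers' centre.

>>> step_arm:
  rows:
    - [0, 0, -0.0385, 0, 0.05]
    - [0, 0, -0.0385, 0, 0.03]
    - [0, 0, -0.0385, 0, 0]
    - [0, 0, -0.0385, 0, 0]
    - [0, 0, -0.0385, 0, 0]
    - [0, 0, -0.0387, -0.04, 0]
    - [0, 0, -0.0389, -0.08, 0]
    - [0, 0, -0.0389, -0.08, 0]
    - [0, 0, -0.0389, -0.08, 0]
    - [0, 0, -0.0389, -0.08, 0]

```text
t: 20.6
eef_pos: [0.6406, 0.0576, 0.1002]
ee_rot: [-3.14, -0.001, -0.657]
force: [-0.3, -0.3, 6.1]
width: 0.0136
gripper_force: 49.7
```

```bash
python3 st.py
```

```text
t 20.60 p [0.6406 0.0576 0.1002] yaw -0.657 F [-0.3 -0.3  6.1] M [-0.158  0.551 -0.066] e6 0.091 q1,6 [0.39 0.52] w 0.0136
```

>>> step_arm:
  rows:
    - [0, 0, -0.0002, -0.05, 0]
    - [0, 0, -0.0004, -0.1, 0]
    - [0, 0, -0.0004, -0.1, 0]
    - [0, 0, -0.0004, -0.1, 0]
    - [0, 0, -0.0004, -0.1, 0]

```text
t: 21.1
eef_pos: [0.6405, 0.0575, 0.0997]
ee_rot: [-3.141, -0.001, -0.757]
force: [-0.8, -0.6, 5.4]
width: 0.0135
gripper_force: 49.7
```

```bash
python3 st.py
```

```text
t 21.10 p [0.6405 0.0575 0.0997] yaw -0.757 F [-0.8 -0.6  5.4] M [-0.276  0.552 -0.04 ] e6 0.076 q1,6 [0.39 0.42] w 0.0135
```

>>> step_arm:
  rows:
    - [0, 0, -0.0002, -0.05, 0]
    - [0, 0, -0.0004, -0.1, 0]
    - [0, 0, -0.0004, -0.1, 0]
    - [0, 0, -0.0004, -0.1, 0]
    - [0, 0, -0.0004, -0.1, 0]

```text
t: 21.6
eef_pos: [0.6405, 0.0575, 0.0993]
ee_rot: [-3.14, -0.001, -0.857]
force: [-0.7, -0.8, 5.2]
width: 0.0135
gripper_force: 49.7
```

```bash
python3 st.py
```

```text
t 21.60 p [0.6405 0.0575 0.0993] yaw -0.857 F [-0.7 -0.8  5.2] M [-0.272  0.553 -0.127] e6 0.075 q1,6 [0.39 0.32] w 0.0135
```

>>> step_arm:
  rows:
    - [0, 0, -0.0002, -0.05, 0]
    - [0, 0, -0.0004, -0.1, 0]
    - [0, 0, -0.0004, -0.1, 0]
    - [0, 0, -0.0004, -0.1, 0]
    - [0, 0, -0.0004, -0.1, 0]

```text
t: 22.1
eef_pos: [0.6405, 0.0575, 0.0988]
ee_rot: [-3.14, -0.001, -0.957]
force: [-0.5, -1.4, 5.5]
width: 0.0138
gripper_force: 49.7
```

```bash
python3 st.py
```

```text
t 22.10 p [0.6405 0.0575 0.0988] yaw -0.957 F [-0.5 -1.4  5.5] M [-0.228  0.553 -0.057] e6 0.074 q1,6 [0.39 0.22] w 0.0138
```

>>> step_arm:
  rows:
    - [0, 0, -0.0002, -0.05, 0]
    - [0, 0, -0.0004, -0.1, 0]
    - [0, 0, -0.0004, -0.1, 0]
    - [0, 0, -0.0004, -0.1, 0]
    - [0, 0, -0.0004, -0.1, 0]

```text
t: 22.6
eef_pos: [0.6405, 0.0575, 0.0984]
ee_rot: [-3.14, -0.001, -1.057]
force: [-1.4, 0.2, 4.9]
width: 0.0141
gripper_force: 49.7
```

```bash
python3 st.py
```

```text
t 22.60 p [0.6405 0.0575 0.0984] yaw -1.057 F [-1.4  0.2  4.9] M [-0.222  0.49  -0.091] e6 0.073 q1,6 [0.39 0.12] w 0.0141
```

>>> step_arm:
  rows:
    - [0, 0, -0.0002, -0.05, 0]
    - [0, 0, -0.0004, -0.1, 0]
    - [0, 0, -0.0004, -0.1, 0]
    - [0, 0, -0.0004, -0.1, 0]
    - [0, 0, -0.0004, -0.1, 0]

```text
t: 23.1
eef_pos: [0.6405, 0.0575, 0.0979]
ee_rot: [-3.14, -0.0, -1.156]
force: [-1.2, 0.1, 6.1]
width: 0.0139
gripper_force: 49.7
```

```bash
python3 st.py
```

```text
t 23.10 p [0.6405 0.0575 0.0979] yaw -1.156 F [-1.2  0.1  6.1] M [-0.263  0.553 -0.087] e6 0.074 q1,6 [0.39 0.02] w 0.0139
```

>>> step_arm:
  rows:
    - [0, 0, -0.0002, -0.05, 0]
    - [0, 0, -0.0004, -0.1, 0]
    - [0, 0, -0.0004, -0.1, 0]
    - [0, 0, -0.0004, -0.1, 0]
    - [0, 0, -0.0004, -0.1, 0]

```text
t: 23.6
eef_pos: [0.6405, 0.0575, 0.0975]
ee_rot: [-3.14, -0.0, -1.256]
force: [0.7, -0.4, 4.4]
width: 0.0136
gripper_force: 49.7
```

```bash
python3 st.py
```

```text
t 23.60 p [0.6405 0.0575 0.0975] yaw -1.256 F [ 0.7 -0.4  4.4] M [-0.203  0.443 -0.03 ] e6 0.073 q1,6 [ 0.39 -0.08] w 0.0136
```

>>> step_arm:
  rows:
    - [0, 0, -0.0002, -0.05, 0]
    - [0, 0, -0.0004, -0.1, 0]
    - [0, 0, -0.0004, -0.1, 0]
    - [0, 0, -0.0004, -0.1, 0]
    - [0, 0, -0.0004, -0.1, 0]

```text
t: 24.1
eef_pos: [0.6405, 0.0575, 0.0972]
ee_rot: [-3.14, -0.0, -1.356]
force: [-0.6, -1.2, 6.2]
width: 0.0136
gripper_force: 49.7
```

```bash
python3 st.py
```

```text
t 24.10 p [0.6405 0.0575 0.0972] yaw -1.356 F [-0.6 -1.2  6.2] M [-0.181  0.525 -0.086] e6 0.081 q1,6 [ 0.39 -0.18] w 0.0136
```

>>> step_arm:
  rows:
    - [0, 0, -0.0002, -0.05, 0]
    - [0, 0, -0.0003, -0.08, 0]
    - [0, 0, -0.0003, -0.08, 0]
    - [0, 0, -0.0003, -0.08, 0]
    - [0, 0, -0.0003, -0.08, 0]

```text
t: 24.6
eef_pos: [0.6404, 0.0575, 0.0969]
ee_rot: [-3.14, -0.0, -1.436]
force: [-1.7, -0.2, 5.4]
width: 0.0136
gripper_force: 49.7
```

```bash
python3 st.py
```

```text
t 24.60 p [0.6404 0.0575 0.0969] yaw -1.436 F [-1.7 -0.2  5.4] M [-0.218  0.635  0.01 ] e6 -0.014 q1,6 [ 0.39 -0.26] w 0.0136
```

>>> step_arm:
  rows:
    - [0, 0, -0.0001, -0.03, 0]
    - [0, 0, -0.0001, -0.03, 0]
    - [0, 0, -0.0001, -0.03, 0]

```text
t: 24.9
eef_pos: [0.6404, 0.0575, 0.0968]
ee_rot: [-3.14, -0.0, -1.466]
force: [-1.1, -0.4, 6.1]
width: 0.0135
gripper_force: 49.7
```

```bash
python3 st.py
```

```text
t 24.90 p [0.6404 0.0575 0.0968] yaw -1.466 F [-1.1 -0.4  6.1] M [-0.22   0.701  0.093] e6 -0.090 q1,6 [ 0.39 -0.29] w 0.0135
```

>>> step_arm:
  rows:
    - [0, 0, 0, 0, 0.05]
    - [0, 0, 0, 0, 0.05]
    - [0, 0, 0.04, 0, 0.05]
    - [-0.003, 0.01, 0.06, -0.14, 0.05]
    - [-0.006, 0.02, 0.06, -0.28, 0.05]
    - [-0.01, 0.03, 0.06, -0.42, 0.05]
    - [-0.014, 0.045, 0.06, -0.56, 0.05]
    - [-0.018, 0.06, 0.06, -0.7, 0.05]
    - [-0.022, 0.075, 0.06, -0.84, 0.05]
    - [-0.028, 0.09, 0.06, -0.98, 0.05]
    - [-0.033, 0.105, 0.06, -1.12, 0.05]
    - [-0.038, 0.1145, 0.06, -1.26, 0.05]
    - [-0.038, 0.1145, 0.06, -1.4, 0.05]
    - [-0.038, 0.1145, 0.05, -1.54, 0.05]
    - [-0.038, 0.1145, 0.04, -1.571, 0.05]
    - [-0.038, 0.1145, 0.04, -1.571, 0.05]
    - [-0.038, 0.1145, 0.04, -1.571, 0.05]

```text
t: 26.6
eef_pos: [0.6019, 0.1719, 0.1357]
ee_rot: [-3.141, -0.001, -3.037]
force: [-0.5, 0.1, -0.2]
width: 0.0504
gripper_force: 0.0
```

```bash
python3 look.py w7.png; python3 st.py
```

```text
[0.6022 0.1721 0.1361] [-3.142  0.    -3.037] [ 0.95 -0.11  0.39] [-0.006  0.039  0.037] [ 0.59  0.35 -0.22  0.   -1.   -2.06]
t 26.65 p [0.6022 0.1721 0.1361] yaw -3.037 F [ 1.  -0.1  0.4] M [-0.006  0.039  0.037] e6 -0.009 q1,6 [ 0.59 -2.06] w 0.0503
```

View pics/w7.png

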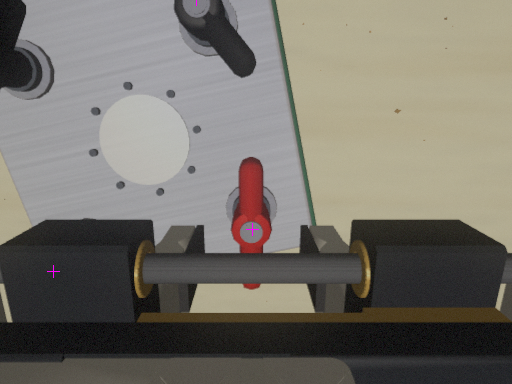

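The red knob is aligned at (252,231) and hasn't moved since the first pass. Now gripping it for the second pass.

>>> step_arm:
  rows:
    - [0, 0, -0.0395, 0, 0.05]
    - [0, 0, -0.0395, 0, 0.03]
    - [0, 0, -0.0395, 0, 0]
    - [0, 0, -0.0395, 0, 0]
    - [0, 0, -0.0395, 0, 0]
    - [0, 0, -0.0397, -0.05, 0]
    - [0, 0, -0.0399, -0.1, 0]
    - [0, 0, -0.0401, -0.15, 0]
    - [0, 0, -0.0404, -0.2, 0]
    - [0, 0, -0.0404, -0.2, 0]
    - [0, 0, -0.0404, -0.2, 0]
    - [0, 0, -0.0404, -0.2, 0]
  newtons: 60

```text
t: 27.85
eef_pos: [0.6027, 0.1715, 0.097]
ee_rot: [-3.142, 0.002, 3.046]
force: [-0.0, -4.5, 6.2]
width: 0.0138
gripper_force: 59.5
```

```bash
python3 avg.py
```

```text
t 28.25 yaw 3.046 z 0.0970 q6 -2.26 mz 0.128 +- 0.039 e6 [-0.126 -0.125 -0.125] F [-0.2 -5.   6.5]
```

>>> step_arm:
  rows:
    - [0, 0, -0.0002, -0.05, 0]
    - [0, 0, -0.0004, -0.1, 0]
    - [0, 0, -0.0006, -0.15, 0]
    - [0, 0, -0.0006, -0.15, 0]
    - [0, 0, -0.0006, -0.15, 0]

```text
t: 28.75
eef_pos: [0.6027, 0.1715, 0.0965]
ee_rot: [-3.142, 0.002, 2.897]
force: [-0.8, -5.8, 7.0]
width: 0.0135
gripper_force: 59.5
```

```bash
python3 avg.py
```

```text
t 29.15 yaw 2.897 z 0.0965 q6 -2.41 mz 0.252 +- 0.033 e6 [-0.279 -0.267 -0.266] F [-1.3 -5.4  7.8]
```

>>> step_arm:
  rows:
    - [0, 0, -0.0002, -0.05, 0]
    - [0, 0, -0.0004, -0.12, 0]
    - [0, 0, -0.0005, -0.12, 0]
    - [0, 0, -0.0005, -0.12, 0]

```text
t: 29.55
eef_pos: [0.6027, 0.1714, 0.0961]
ee_rot: [3.142, 0.002, 2.777]
force: [-1.0, -5.2, 8.6]
width: 0.0135
gripper_force: 59.5
```

```bash
python3 avg.py
```

```text
t 29.95 yaw 2.777 z 0.0961 q6 -2.53 mz 0.351 +- 0.029 e6 [-0.351 -0.334 -0.334] F [-0.7 -5.   7.9]
```

>>> step_arm:
  rows:
    - [0, 0, 0, 0, 0.05]
    - [0, 0, 0, 0, 0.05]
    - [0, 0, 0.04, 0, 0.05]
    - [-0.015, -0.03, 0.065, -0.03, 0.05]
    - [-0.035, -0.07, 0.065, -0.056, 0.05]
    - [-0.055, -0.11, 0.065, -0.056, 0.05]
    - [-0.0745, -0.153, 0.065, -0.056, 0.05]
    - [-0.0745, -0.153, 0.05, -0.056, 0.05]
    - [-0.0745, -0.153, 0.05, -0.056, 0.05]
    - [-0.0745, -0.153, 0.003, -0.056, 0.05]
    - [-0.0745, -0.153, 0.003, -0.056, 0.03]
    - [-0.0745, -0.153, 0.003, -0.056, 0]
    - [-0.0745, -0.153, 0.003, -0.056, 0]
    - [-0.0745, -0.153, 0.003, -0.056, 0]
    - [-0.0745, -0.153, 0.0028, -0.106, 0]
    - [-0.0745, -0.153, 0.0026, -0.156, 0]
    - [-0.0745, -0.153, 0.0023, -0.206, 0]
    - [-0.0745, -0.153, 0.0021, -0.256, 0]
    - [-0.0745, -0.153, 0.0021, -0.256, 0]
    - [-0.0745, -0.153, 0.0021, -0.256, 0]

```text
t: 31.95
eef_pos: [0.528, 0.0188, 0.0979]
ee_rot: [3.141, 0.001, 2.521]
force: [-3.2, -3.9, 7.5]
width: 0.0136
gripper_force: 59.0
```

```bash
python3 avg.py; python3 st.py
```

```text
t 32.35 yaw 2.521 z 0.0979 q6 -2.60 mz 0.160 +- 0.028 e6 [-0.179 -0.161 -0.161] F [-1.8 -2.6  7.2]
t 32.35 p [0.528  0.0187 0.0979] yaw 2.521 F [-1.8 -2.6  7.2] M [-1.347  0.819  0.205] e6 -0.161 q1,6 [ 0.41 -2.6 ] w 0.0136
```

>>> step_arm:
  rows:
    - [0, 0, -0.0002, -0.05, 0]
    - [0, 0, -0.0004, -0.1, 0]
    - [0, 0, -0.0006, -0.15, 0]
    - [0, 0, -0.0006, -0.15, 0]
    - [0, 0, -0.0006, -0.15, 0]

```text
t: 32.85
eef_pos: [0.5279, 0.0186, 0.0974]
ee_rot: [3.141, 0.001, 2.371]
force: [-2.9, -3.5, 9.9]
width: 0.0139
gripper_force: 59.0
```

```bash
python3 avg.py
```

```text
t 33.25 yaw 2.371 z 0.0975 q6 -2.75 mz 0.309 +- 0.042 e6 [-0.315 -0.302 -0.302] F [-4.7 -4.1 10.2]
```

>>> step_arm:
  rows:
    - [0, 0, -0.0002, -0.04, 0]
    - [0, 0, -0.0003, -0.07, 0]
    - [0, 0, -0.0003, -0.07, 0]
    - [0, 0, -0.0003, -0.07, 0]

```text
t: 33.65
eef_pos: [0.5278, 0.0185, 0.0972]
ee_rot: [3.141, 0.001, 2.301]
force: [-3.7, -4.0, 11.0]
width: 0.014
gripper_force: 59.1
```

```bash
python3 avg.py
```

```text
t 34.05 yaw 2.301 z 0.0972 q6 -2.82 mz 0.386 +- 0.025 e6 [-0.4   -0.392 -0.392] F [-4.1 -3.5  9.6]
```

>>> step_arm:
  rows:
    - [0, 0, 0, 0, 0.05]
    - [0, 0, 0, 0, 0.05]
    - [0, 0, 0.04, 0, 0.05]
    - [0, 0.01, 0.06, 0.14, 0.05]
    - [-0.01, 0.03, 0.06, 0.28, 0.05]
    - [-0.02, 0.05, 0.06, 0.42, 0.05]
    - [-0.03, 0.07, 0.06, 0.56, 0.05]
    - [-0.0385, 0.09, 0.06, 0.7, 0.05]
    - [-0.0385, 0.114, 0.06, 0.84, 0.05]
    - [-0.0385, 0.114, 0.06, 0.98, 0.05]
    - [-0.0385, 0.114, 0.06, 1.12, 0.05]
    - [-0.0385, 0.114, 0.06, 1.26, 0.05]
    - [-0.0385, 0.114, 0.06, 1.4, 0.05]
    - [-0.0385, 0.114, 0.06, 1.54, 0.05]
    - [-0.0385, 0.114, 0.05, 1.634, 0.05]
    - [-0.0385, 0.114, 0.04, 1.634, 0.05]
    - [-0.0385, 0.114, 0.04, 1.634, 0.05]

```text
t: 35.75
eef_pos: [0.488, 0.1327, 0.1341]
ee_rot: [3.141, -0.002, -2.354]
force: [0.5, -0.7, -0.3]
width: 0.05
gripper_force: 0.0
```

```bash
python3 st.py
```

```text
t 35.75 p [0.488  0.1327 0.1341] yaw -2.354 F [ 0.5 -0.7 -0.3] M [ 0.023  0.078 -0.02 ] e6 0.231 q1,6 [ 0.65 -1.44] w 0.0500
```

>>> step_arm:
  rows:
    - [0, 0, -0.041, 0.005, 0.05]
    - [0, 0, -0.041, 0.005, 0.03]
    - [0, 0, -0.041, 0.005, 0]
    - [0, 0, -0.041, 0.005, 0]
    - [0, 0, -0.041, 0.005, 0]
    - [0, 0, -0.0412, -0.05, 0]
    - [0, 0, -0.0414, -0.1, 0]
    - [0, 0, -0.0416, -0.15, 0]
    - [0, 0, -0.0419, -0.2, 0]
    - [0, 0, -0.0419, -0.2, 0]
    - [0, 0, -0.0419, -0.2, 0]

```text
t: 36.85
eef_pos: [0.4893, 0.1338, 0.0951]
ee_rot: [3.141, 0.002, -2.55]
force: [-4.9, 3.7, 5.2]
width: 0.0137
gripper_force: 60.2
```

```bash
python3 avg.py
```

```text
t 37.25 yaw -2.550 z 0.0951 q6 -1.63 mz 0.180 +- 0.024 e6 [-0.175 -0.159 -0.159] F [-3.8  3.3  4.8]
```

>>> step_arm:
  rows:
    - [0, 0, -0.0002, -0.05, 0]
    - [0, 0, -0.0004, -0.1, 0]
    - [0, 0, -0.0006, -0.15, 0]
    - [0, 0, -0.0006, -0.15, 0]
    - [0, 0, -0.0006, -0.15, 0]

```text
t: 37.75
eef_pos: [0.4894, 0.1337, 0.0947]
ee_rot: [3.141, 0.002, -2.7]
force: [-4.1, 3.2, 6.5]
width: 0.0139
gripper_force: 60.8
```

```bash
python3 avg.py
```

```text
t 38.15 yaw -2.700 z 0.0947 q6 -1.78 mz 0.279 +- 0.022 e6 [-0.288 -0.276 -0.276] F [-4.2  2.7  7.2]
```

>>> step_arm:
  rows:
    - [0, 0, -0.0002, -0.05, 0]
    - [0, 0, -0.0004, -0.09, 0]
    - [0, 0, -0.0004, -0.09, 0]
    - [0, 0, -0.0004, -0.09, 0]

```text
t: 38.55
eef_pos: [0.4895, 0.1337, 0.0944]
ee_rot: [3.141, 0.002, -2.79]
force: [-4.2, 1.6, 8.5]
width: 0.0136
gripper_force: 61.3
```

```bash
python3 avg.py
```

```text
t 38.95 yaw -2.790 z 0.0944 q6 -1.87 mz 0.350 +- 0.020 e6 [-0.373 -0.363 -0.363] F [-4.9  3.3  8.9]
```

>>> step_arm:
  rows:
    - [0, 0, 0, 0, 0.05]
    - [0, 0, 0, 0, 0.05]
    - [0, 0, 0.04, 0, 0.05]
    - [0.01, -0.005, 0.06, 0.14, 0.05]
    - [0.03, -0.015, 0.06, 0.28, 0.05]
    - [0.05, -0.025, 0.06, 0.42, 0.05]
    - [0.07, -0.035, 0.06, 0.56, 0.05]
    - [0.09, -0.045, 0.06, 0.7, 0.05]
    - [0.11, -0.055, 0.06, 0.84, 0.05]
    - [0.13, -0.065, 0.06, 0.98, 0.05]
    - [0.1515, -0.0755, 0.06, 1.12, 0.05]
    - [0.1515, -0.0755, 0.06, 1.26, 0.05]
    - [0.1515, -0.0755, 0.05, 1.324, 0.05]
    - [0.1515, -0.0755, 0.042, 1.324, 0.05]
    - [0.1515, -0.0755, 0.042, 1.324, 0.05]

```text
t: 40.45
eef_pos: [0.6396, 0.0573, 0.1335]
ee_rot: [3.139, -0.0, -1.469]
force: [0.5, 0.2, -0.4]
width: 0.0501
gripper_force: 0.0
```

```bash
python3 st.py
```

```text
t 40.45 p [0.6396 0.0573 0.1335] yaw -1.469 F [ 0.5  0.2 -0.4] M [ 0.012  0.151 -0.069] e6 0.157 q1,6 [ 0.39 -0.29] w 0.0501
```

>>> step_arm:
  rows:
    - [0, 0, -0.0375, 0.003, 0.05]
    - [0, 0, -0.0375, 0.003, 0.03]
    - [0, 0, -0.0375, 0.003, 0]
    - [0, 0, -0.0375, 0.003, 0]
    - [0, 0, -0.0375, 0.003, 0]
    - [0, 0, -0.0377, -0.05, 0]
    - [0, 0, -0.0379, -0.1, 0]
    - [0, 0, -0.0381, -0.15, 0]
    - [0, 0, -0.0384, -0.2, 0]
    - [0, 0, -0.0384, -0.2, 0]
    - [0, 0, -0.0384, -0.2, 0]

```text
t: 41.55
eef_pos: [0.6405, 0.0576, 0.0977]
ee_rot: [-3.141, 0.0, -1.665]
force: [-3.9, 0.5, 7.0]
width: 0.0138
gripper_force: 59.0
```

```bash
python3 avg.py
```

```text
t 41.95 yaw -1.665 z 0.0977 q6 -0.49 mz 0.145 +- 0.013 e6 [-0.161 -0.144 -0.143] F [-4.   0.7  6.8]
```

>>> step_arm:
  rows:
    - [0, 0, -0.0002, -0.05, 0]
    - [0, 0, -0.0004, -0.1, 0]
    - [0, 0, -0.0006, -0.15, 0]
    - [0, 0, -0.0006, -0.15, 0]
    - [0, 0, -0.0006, -0.15, 0]

```text
t: 42.45
eef_pos: [0.6404, 0.0576, 0.0973]
ee_rot: [-3.141, 0.0, -1.815]
force: [-4.9, 0.5, 7.6]
width: 0.0136
gripper_force: 59.0
```

```bash
python3 avg.py
```

```text
t 42.85 yaw -1.815 z 0.0973 q6 -0.64 mz 0.274 +- 0.029 e6 [-0.294 -0.281 -0.281] F [-5.1  0.4  7.4]
```

>>> step_arm:
  rows:
    - [0, 0, -0.0002, -0.05, 0]
    - [0, 0, -0.0004, -0.09, 0]
    - [0, 0, -0.0004, -0.09, 0]
    - [0, 0, -0.0004, -0.09, 0]

```text
t: 43.25
eef_pos: [0.6405, 0.0576, 0.097]
ee_rot: [-3.141, 0.0, -1.905]
force: [-5.4, -0.3, 7.6]
width: 0.0139
gripper_force: 59.0
```

```bash
python3 avg.py
```

```text
t 43.65 yaw -1.905 z 0.0971 q6 -0.73 mz 0.357 +- 0.027 e6 [-0.377 -0.367 -0.367] F [-5.5  0.5  8.8]
```

>>> step_arm:
  rows:
    - [0, 0, 0, 0, 0.05]
    - [0, 0, 0, 0, 0.05]
    - [0, 0, 0, 0, 0.05]
    - [0, 0, 0.04, 0, 0.05]
    - [0, 0, 0.09, 0, 0.05]
    - [0, 0, 0.14, 0, 0.05]
    - [0, 0, 0.14, 0, 0.05]
    - [0, 0, 0.14, 0, 0.05]

```text
t: 44.45
eef_pos: [0.6412, 0.0578, 0.2371]
ee_rot: [-3.139, 0.003, -1.907]
force: [-0.4, -0.1, -1.8]
width: 0.05
gripper_force: 0.0
```

```bash
python3 st.py; python3 -c "
from station import arm
print(arm.job_done())"
```

```text
t 44.45 p [0.6412 0.0578 0.2371] yaw -1.907 F [-0.4 -0.1 -1.8] M [ 0.087  0.117 -0.027] e6 0.003 q1,6 [ 0.39 -0.73] w 0.0500
the job is handed in; nothing more can be done
None
```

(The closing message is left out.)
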